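Unbolt the polishing box and set its lid open

TASK

Open up the bolted wooden box: lift the red bolt handle out of its notch, draw the bolt fully back to the right and drop the handle into the other notch so that it lies level again. Then swing the lid up by its black grip and past its balance point, so that it rests open against its stop on its own, with the bolt still parked in the back notch. Do not disturb the pocket scale or the screwdriver.

Things in the scene. Friction and masses are not known exactly. Their poses are not given: they have to be found in the camera images.
- bolt_box: Fixed wooden box; pose varies. x away from the robot, y left along the bolt, z up; origin on the bench under the bolt's axis, where deck and box meet. Box: y 0 to 170, x -35 to 95 mm, 78 mm high with its lid shut, small jars inside. Bolt deck: y -160 to 0, x -35 to 30 mm, 78 mm high, with two saddles (y -13, -143 mm; 98 mm high) round the bolt, a 12 mm steel rod, 175 mm long, at x 0.
- back_notch (a point): Where the red grip's centre lies when the bolt is drawn and parked: y -107, x -58 mm of the box, 87 mm up. The notches are cut in a steel plate at x -30 to -20 mm, top 94 mm up; the tooth between the two spans y -54 to -95.5 mm.
- bolt (a joint): Travel of the bolt in m: 0 = shot (its left end in the keeper on the lid, lid locked), 0.062 = drawn fully back to its stop, towards -y of the box (right). Rubs with about 1 N. Frees the lid from about 0.025 on. The back notch takes the handle from about 0.055 to 0.062.
- bolt_handle (a joint): Angle of the bolt's handle about the rod's axis in rad: 0 = level, lying in a notch and pointing to -x of the box (at the robot); grows as its end lifts; 1.35 = limit, nearly upright. The handle passes over the tooth only above about 0.6; let go, it falls back by its weight.
- bolt_grip (a point): Centre of the red grip at the end of the bolt's handle, 58 mm from the rod's axis (y -45 mm of the box, 87 mm up while shot). A red cylinder along the box's y, 24 mm long, 16 mm thick, on a 9 mm steel arm; pinched across its flat ends it can turn between the fingers. Nothing beneath it down to the bench.
- lid (a joint): Angle of the lid in rad: 0 = shut, grows as its front edge lifts; it falls shut below about 1.5, and above about 1.6 it falls open by itself to its stop at 1.92, where it stays.
- lid_grip (a point): Centre of the lid's black grip, a cylinder along the box's y, 30 mm long and 16 mm thick, on a 14 mm wide brass neck 30 mm in front of the lid's front edge, 73 mm above the bench while shut; pinched across its two flat ends it can turn between the fingers. 163 mm from the hinge axis.
- lid_hinge (a point): Point on the lid's hinge axis straight behind the black grip, 70 mm up; the axis runs along the box's y at x +98 mm. The lid weighs about 0.3 kg, is 130 mm deep, 170 mm wide, 10 mm thick.
- gem_scale: Black pocket scale, 121x72x19 mm, lying loose at the right front of the bench; origin at the centre of its underside. Not to be disturbed.
- screwdriver: Screwdriver with a red handle, 161 mm long, lying loose at the left front of the bench; origin at its middle, underside. Not to be disturbed.

How it is judged:
By the outcome, as a careful person would: the job done as asked, in the order asked, and still so for the second after the job is handed in, with the robot touching nothing.
It also fails if it takes over 58 s, if anything falls off the work surface, if the arm or the gripper's body presses on something with over 40 N, if the wrist force passes 120 N, or if a joint passes its speed limit or range.

ROBOT

A 6-joint arm with a two-finger parallel gripper is mounted at the origin on a cart in front of the work surface, level with it; the furniture and walls round the work are solid. World frame = base frame: x ahead of the robot, y to its left, z up, the work surface at z = 0. Lengths are in m, angles in rad, forces in N, time in s.
With the tool pointing down it reaches from about 0.35 to 0.775 m from the base axis. Payload 5.5 kg.
Tool frame: the origin (TCP) lies at the very end of the fingers, on their centre line; the grasp point (between the pads) lies env.hold_point_z behind it (env.hold_point_z is the distance from the TCP to the grasp point, in m); z points along the fingers, y is the line along which they close (so a half turn about z gives the same grasp; the last joint's range is limited). The gripper opens to 85 mm and grips with 20 to 120 N. Pads are 22 mm wide; open, the fingers measure 114 mm over their backs; the gripper's body (76 mm by 85 mm) begins 54 mm behind the grasp point. The pads swing forward as they close: fully open they stand 13 mm farther back than shut.
Start: joints at [0.994, 0.313, 0.046, 1.304, 0, 1.431], TCP at [0.243, 0.521, 0.231] pointing down, gripper open.
Joint ranges: [-2.76, 2.76], [-0.86, 1.69], [-1.03, 1.26], [-2.2, 2.34], [-1.47, 1.5], [-3.14, 3.14]. Speed limits (rad/s): [2.57, 2.57, 3.14, 3.14, 3.14, 3.14].

INTERFACE

Orientations are given as a unit quaternion [w, x, y, z].
In Python, from workcell import env gives the robot as it stands.
- The arm moves only by the tool carry_out, never from a script. Its argument "steps" is a list of rows, each a list of 3 entries, a list of its own where there are three numbers: the turn, a rotation vector about the tool's x, y, z in degrees, then the shift along the tool's x, y, z in cm, then the closure in counts, from 0 (fully open) to 255 (shut). A call has exactly 8 rows; each row is the pose to reach, as a shift and turn from the pose commanded when the call began, along the tool's axes at that moment; what a row does not reach only later rows make up. A row lasts 1/8 s, in which the tool goes at most 62.5 mm and 10.7 degrees, less where a joint would pass 70% of its speed; a pose out of reach is approached as far as the arm can. A call with a gripper value outside its range is refused whole. The fingers move at their own pace and stop on an object; "force" is the grip in N (left out, the last holds). Time passes only in rows, so rows that repeat a pose let the fingers close, or fill a call up. It gives the time, the measured TCP pose, the force, the opening and the grip force at its end, in the units of the state.
- env.get_state(): the state, without advancing time (a new reading comes with each control period).
- env.read_camera(name): name is "side" or "top"; returns (picture, depth): 420x560x3 uint8, red, green, blue; 420x560 float32, m along the optical axis (not along the pixel's ray), 0 where there is no reading.
- env.get_calibration(name): a dict with "fx", "fy", "cx", "cy" (pixels), "origin" and "orientation" of the camera in the world. Camera axes: x right, y up, looking along -z (the intrinsics and any distortion apply to the point x, -y, -z); pixel columns grow to the right and rows downward; lengths in m; the calibration is good to about 2 mm. A picture is of the moment at which its call begins. get_calibration takes no time and is no camera call.
- env.hand_in(): hands the job in; it is judged then, once.
The state is a dict: "clock": time; "joint_pos": joint angles; "qvel": joint speeds; "tau": joint torques, N m; "tcp_pos": TCP position; "orientation": TCP orientation; "wrist_force": force on the tool from outside, world axes, zero at the start; "ft_torque": the same for the moment, N m; "finger_gap": finger opening in m; "grip_force": force on a finger pad.
Only numpy, scipy, OpenCV 4.12 (cv2) and the standard library are available. Lean on these libraries where they do the work, as an engineer would, in place of code of your own. Each camera call takes 0.05 s, during which the arm holds its last target. There are 200 camera calls.

## Working session

There is one attempt and no reset: what is moved stays moved. The work goes in short steps, Python scripts to look and compute and a tool call to move; the robot and the scene stay as the last step left them, time stands still between calls to the robot, and variables do not carry over. Pictures are saved under pics/ and viewed, at most 10 in all, crops included, and the job is handed in when it is done.

Besides the shell and the picture viewer there is one more tool, called after "Request:" in YAML: its name, and indented under it one key for each argument. carry_out: Moves the arm, as the interface text tells. Its arguments: {"type":"object","properties":{"steps":{"type":"array","items":{"type":"array"}},"force":{"type":"number"}},"required":["steps"]}

```bash
mkdir -p pics
cat > h.py <<'E'
import numpy as np, cv2
from scipy.spatial.transform import Rotation as R
from workcell import env
def quat(q): return R.from_quat([q[1],q[2],q[3],q[0]])
def pts(name, uv, d):
    c=env.get_calibration(name); uv=np.atleast_2d(uv).astype(float)
    K=np.array([[c['fx'],0,c['cx']],[0,c['fy'],c['cy']],[0,0,1]])
    dist=np.array(c.get('distortion',c.get('dist',np.zeros(5))),float)
    n=cv2.undistortPoints(uv[:,None],K,dist)[:,0]
    p=np.c_[n[:,0],-n[:,1],-np.ones(len(n))]*np.asarray(d).reshape(-1,1)
    return quat(c['orientation']).apply(p)+np.array(c['origin'])
E
python3 - <<'E'
from h import *
for n in ("side","top"):
    im,d=env.read_camera(n); cv2.imwrite(f"pics/{n}0.png",im[...,::-1]); np.save(n+"0.npy",d); print(n,env.get_calibration(n))
print(env.get_state(), env.hold_point_z)
E
```

```text
side {'fx': 515.9163545575057, 'fy': 515.9163545575057, 'cx': 279.86540886315095, 'cy': 210.23057947900006, 'origin': array([0.93691477, 1.35548741, 1.12758498]), 'orientation': array([0.15261633, 0.06449505, 0.41964005, 0.89244097])}
top {'fx': 463.0557169876371, 'fy': 463.0557169876371, 'cx': 284.84963509003205, 'cy': 210.0356216281801, 'origin': array([0.45712786, 0.14212655, 1.40930588]), 'orientation': array([-0.70065025, -0.03126299,  0.01543189,  0.71265259])}
{'clock': 0.1, 'joint_pos': array([9.94363921e-01, 3.13916944e-01, 4.50953872e-02, 1.30356553e+00,
       1.13886634e-05, 1.43119366e+00]), 'qvel': array([-0.00112667, -0.0007872 ,  0.00293802,  0.00082255,  0.00024616,
        0.00155054]), 'tau': array([ 3.15606441e-03, -4.81728244e+01,  2.99242008e+01,  1.27603125e-02,
       -8.55913936e-05,  5.71739690e-06]), 'tcp_pos': array([0.24303053, 0.52063182, 0.23050392]), 'orientation': array([-2.84049261e-04,  2.16682361e-01,  9.76241836e-01, -7.42953275e-04]), 'wrist_force': array([-0.12983525,  0.44893236,  0.39874614]), 'ft_torque': array([0.02738981, 0.03519347, 0.02512709]), 'grip_force': 0.0, 'finger_gap': 0.08534615760609161} 0.0187
```

View pics/top0.png

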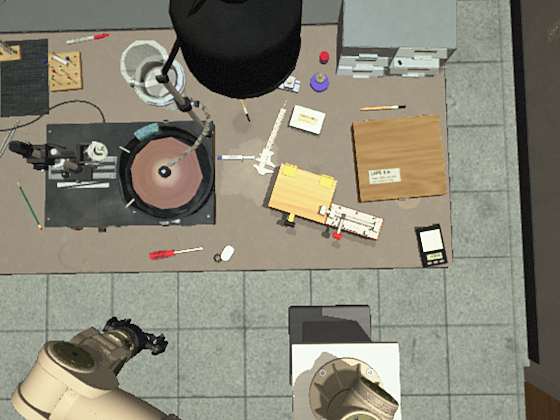

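View pics/side0.png

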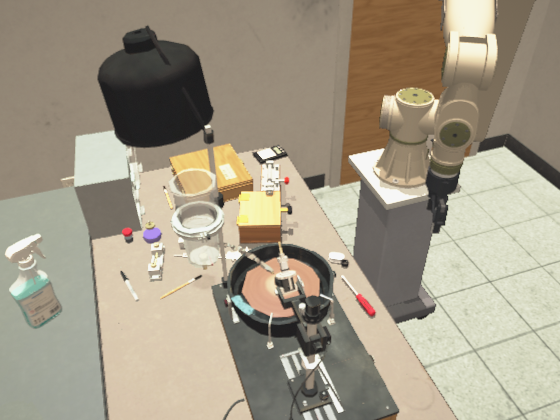

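The top view shows the box lid at about (303,193), black grip at (290,222), red grip at (338,236), deck at (355,222), scale at (431,246) and screwdriver at (175,253). The side view shows the red grip at (287,180) and the black grip at (290,210).

Run:
```python
from h import *
for n,(x0,x1,y0,y1) in {"top":(255,395,155,250),"side":(220,310,150,250)}.items():
    im=cv2.imread(f"pics/{n}0.png")[y0:y1,x0:x1]; d=np.load(n+"0.npy")[y0:y1,x0:x1]
    hsv=cv2.cvtColor(im,cv2.COLOR_BGR2HSV)
    H,S,V=hsv[...,0],hsv[...,1],hsv[...,2]
    for nm,m in {"red":((H<6)|(H>174))&(S>170)&(V>90),"black":(V<50),"yel":(H>10)&(H<32)&(S>90)&(V>150)}.items():
        k,l,st,ce=cv2.connectedComponentsWithStats(m.astype(np.uint8))
        for i in range(1,k):
            if st[i,4]<12: continue
            yy,xx=np.where(l==i); uv=np.c_[xx+x0,yy+y0]; p=pts(n,uv,d[yy,xx])
            print(n,nm,st[i],(ce[i]+[x0,y0]).round(1),np.median(p,0).round(4),p.min(0).round(3),p.max(0).round(3))
            if nm=="yel" and st[i,4]>800:
                q=p[np.abs(p[:,2]-.078)<.008]; r=cv2.minAreaRect((q[:,:2]*1000).astype(np.float32)); print(r,cv2.boxPoints(r).round(1).tolist())
    cv2.imwrite(f"pics/{n}crop.png",cv2.resize(im,None,fx=5.5,fy=5.5,interpolation=cv2.INTER_CUBIC))
```

```text
top red [78 78  8  6 38] [336.7 235.5] [0.4696 0.0248 0.0951] [ 0.462  0.007 -0.001] [0.477 0.036 0.103]
top black [40 60 11  4 12] [299.6 216.6] [0.5273 0.1291 0.0547] [0.522 0.113 0.001] [0.532 0.142 0.078]
top black [58 66 12  4 13] [318.2 222.5] [0.5096 0.0762 0.0543] [0.504 0.058 0.021] [0.514 0.09  0.073]
top black [29 68 10  4 14] [288.3 224.7] [0.5022 0.1628 0.0799] [0.499 0.149 0.073] [0.508 0.174 0.087]
top yel [ 101    0   39   46 1262] [374.5 176.7] [ 0.6347 -0.0866  0.0718] [ 0.457 -0.148  0.063] [0.703 0.142 1.409]
((635.8192749023438, -92.04244995117188), (110.26335144042969, 131.96714782714844), 89.05459594726562) [[568.9000244140625, -146.10000610351562], [700.9000244140625, -148.3000030517578], [702.7000122070312, -38.0], [570.7999877929688, -35.79999923706055]]
top yel [  13    8   69   61 2681] [301.9 192.6] [0.5948 0.1235 0.079 ] [ 0.457  0.015 -0.004] [0.696 0.219 1.409]
((585.2676391601562, 121.63331604003906), (173.53118896484375, 158.74835205078125), 71.80360412597656) [[482.79998779296875, 64.0], [633.5999755859375, 14.399999618530273], [687.7999877929688, 1
[... 548 characters left out ...]
] [0.618 0.367 0.126] [0.669 0.379 0.15 ]
side black [62 96 21  4 54] [290.  247.9] [0.5901 0.3888 0.1394] [0.56  0.378 0.128] [0.607 0.412 0.147]
side yel [  0   0  33  42 773] [233.3 170.7] [ 0.6114 -0.1018  0.0675] [ 0.428 -0.91  -0.386] [0.937 1.355 1.128]
side yel [21 41 12  1 12] [246.5 191. ] [ 0.5919 -0.0476  0.0206] [ 0.571 -0.052  0.013] [ 0.611 -0.042  0.027]
side yel [ 16  41  52  37 329] [261.4 212.9] [0.5873 0.152  0.0745] [ 0.472 -0.034 -0.007] [0.684 0.218 0.09 ]
side yel [ 10  43  20  12 103] [241.8 197.3] [0.629  0.0474 0.0752] [ 0.604 -0.054 -0.001] [0.654 0.08  0.083]
side yel [58 91  3  7 12] [279.1 243.7] [0.6827 0.5834 0.3532] [ 0.558  0.214 -0.005] [0.685 0.59  0.362]
```

View pics/topcrop.png

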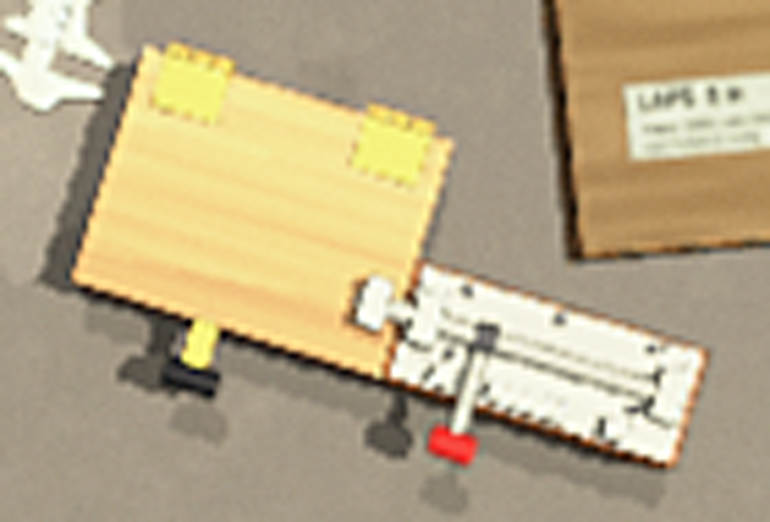

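The crop shows the lid corners at (150,45), (450,140), (72,280), (385,378), the black grip at (191,378) with its neck above it, and the red grip at (453,444).

```bash
cat >> h.py <<'E'
def ray(name,uv,z):
    c=env.get_calibration(name); o=np.array(c['origin']); p=pts(name,uv,1.0)-o
    return o+p*((np.reshape(z,(-1,1))-o[2])/p[:,2:])
def fit(A,B):  # 2D rigid
    a,b=A.mean(0),B.mean(0); A0,B0=A-a,B-b
    t=np.arctan2((A0[:,0]*B0[:,1]-A0[:,1]*B0[:,0]).sum(),(A0*B0).sum())
    M=np.array([[np.cos(t),-np.sin(t)],[np.sin(t),np.cos(t)]]); return t,M,b-M@a
E
python3 - <<'E'
from h import *
cr=np.array([[150,45],[450,140],[72,280],[385,378],[453,444],[191,378],[705,350],[675,465]])/5.5-0.4+[255,155]
z=[.078,.078,.078,.078,.090,.078,.078,.078]
w=ray("top",cr,np.array(z)); 
A=np.array([[95,170],[95,0],[-35,170],[-35,0],[-58,-45],[-65,0],[30,-160],[-35,-160]])/1000
i=[0,1,2,3,4,6,7]
t,M,o=fit(A[i],w[i][:,:2]); print(np.degrees(t),o)
print("resid",((M@A.T).T+o-w[:,:2]).round(4).tolist()); print("red",w[4],"black",w[5],"black in box",(M.T@(w[5,:2]-o)))
i=[0,1,2,3]; t,M,o=fit(A[i],w[i][:,:2]); print(np.degrees(t),o)
d=np.load("top0.npy"); v,u=np.mgrid[0:420:2,0:560:2]; P=pts("top",np.c_[u.ravel(),v.ravel()],d[::2,::2].ravel())
for a in np.arange(.35,1.1,.05):
    print(round(a,2),[int(1000*P[(abs(P[:,0]-a)<.025)&(abs(P[:,1]-b)<.025)&(P[:,2]<1.39),2].max(initial=-.999)) for b in np.arange(-.3,.55,.05)])
E
```

```text
-18.36391600124859 [0.53934461 0.04887652]
resid [[0.0, 0.0026], [-0.0, -0.002], [0.0003, 0.0007], [0.0009, 0.0022], [0.0, 0.0002], [-0.0293, -0.0896], [0.0005, -0.0035], [-0.0017, -0.0003]]
red [0.47009567 0.02420167 0.09      ] black [0.50692086 0.15898079 0.078     ] black in box [-0.06546106  0.09428202]
-18.327245442758286 [0.53908835 0.04796155]
0.35 [6, 4, 2, 1, 4, 8, 4, 4, 6, 7, 5, 3, 2, 3, 2, 2, 4]
0.4 [19, 20, 8, 7, 6, 7, 7, 7, 8, 9, 7, 8, 6, 21, 17, 8, 18]
0.45 [20, 24, 21, 8, 80, 101, 100, 103, 11, 10, 5, 9, 7, 23, 8, 15, 19]
0.5 [22, 22, 20, 6, 102, 100, 98, 103, 83, 86, 6, 10, 8, 6, 76, 150, 155]
0.55 [9, 7, 75, 76, 73, 83, 95, 105, 85, 87, 84, 8, 7, 8, 152, 156, 149]
0.6 [78, 79, 77, 78, 78, 81, 82, 84, 89, 86, 85, 9, 8, 153, 154, 136, 138]
0.65 [79, 79, 78, 80, 78, 77, 8, 82, 83, 88, 86, 9, 8, 152, 134, 176, 174]
0.7 [75, 77, 80, 77, 77, 78, 8, 7, 6, 77, 77, 11, 19, 157, 193, 185, 139]
0.75 [75, 78, 77, 76, 77, 79, 7, 6, 7, 652, 678, 678, 672, 568, 566, 364, 162]
0.8 [75, 78, 78, 78, 79, 78, 7, 34, 33, 678, 692, 694, 691, 673, 579, 477, 476]
0.85 [7, 8, 15, 13, 11, 11, 6, 30, 33, 681, 705, 707, 707, 675, 477, 479, 476]
0.9 [8, 102, 104, 10, 9, 8, 9, 32, 31, 48, 20, 8, 10, 9, 365, 474, -999]
0.95 [218, 222, 220, 220, 221, 221, 217, 72, 26, 59, 22, -999, -999, -999, 3, 7, 0]
1.0 [220, 221, 220, 223, 219, 222, 222, 49, 9, 3, -999, -999, -999, -999, -999, 3, 6]
1.05 [220, 221, 220, 220, 221, 220, 219, 40, 8, -999, -999, -999, -999, -999, -999, -999, 4]
1.1 [219, 219, 221, 221, 220, 221, 219, 8, 7, -999, -999, -999, -999, -999, -999, -999, 6]
```

```bash
cat >> h.py <<'E'
YAW=np.radians(-18.36); O=np.array([.5393,.0487,0]); RB=R.from_euler('z',YAW)
def plan(targets):  # rows (x,y,z mm of grasp point in box frame, tilt deg)
    s=env.get_state(); q=quat(s['orientation']); p=np.array(s['tcp_pos'])
    T0=RB*R.from_matrix(np.array([[-1,0,0],[0,1,0],[0,0,-1]]).T)
    g=RB.inv().apply(p-q.apply([0,0,env.hold_point_z])-O)*1000
    print("t",round(s['clock'],2),"now box mm",g.round(1),"gap",round(s['finger_gap'],4),"grip",round(s['grip_force'],1),"F",np.round(s['wrist_force'],1),"err",(q.inv()*T0).as_rotvec(degrees=True).round(1))
    for x,y,z,a in targets:
        T=T0*R.from_euler('y',-a,degrees=True)
        t=RB.apply(np.array([x,y,z])/1000)+O+T.apply([0,0,env.hold_point_z])
        print((x,y,z,a),(q.inv()*T).as_rotvec(degrees=True).round(1).tolist(),(q.inv().apply(t-p)*100).round(2).tolist())
E
python3 - <<'E'
from h import *
plan([(-58,-45,190,0),(-58,-45,150,0)])
d=np.load("side0.npy"); v,u=np.mgrid[20:140,95:215]; P=pts("side",np.c_[u.ravel(),v.ravel()],d[v,u].ravel())
P=P[(P[:,2]>.3)&(P[:,2]<.8)&(P[:,0]>.5)&(P[:,0]<1.2)]; print(np.percentile(P,[1,5,50,95,99],axis=0).round(3))
E
```

```text
t 0.1 now box mm [-429.8  354.6  249.2] gap 0.0853 grip 0.0 F [-0.1  0.4  0.4] err [-0.1 -0.  -6.7]
(-58, -45, 190, 0) [-0.1, -0.0, -6.7] [-41.57, -35.36, 5.97]
(-58, -45, 150, 0) [-0.1, -0.0, -6.7] [-41.57, -35.35, 9.97]
[[ 0.566 -0.91   0.306]
 [ 0.741 -0.902  0.327]
 [ 0.863  0.315  0.618]
 [ 0.959  0.356  0.704]
 [ 0.971  0.392  0.722]]
```

Request:
carry_out:
  steps:
    - [[0,0,-1],[-4,-3.4,0.6],0]
    - [[0,0,-2],[-9,-7.6,1.3],0]
    - [[0,0,-3],[-14,-12,2],0]
    - [[0,0,-4],[-19,-16.2,2.7],0]
    - [[0,0,-5],[-24,-20.4,3.4],0]
    - [[0,0,-6],[-29,-24.7,4.2],0]
    - [[0,0,-6.7],[-34,-28.9,4.9],0]
    - [[0,0,-6.7],[-38,-32.3,5.5],0]

```text
clock: 1.1
tcp_pos: [0.4466, 0.076, 0.1773]
orientation: [0.0, 0.159, 0.987, 0.0]
wrist_force: [1.3, 0.3, -0.1]
finger_gap: 0.0851
grip_force: 0.0
```

Request:
carry_out:
  steps:
    - [[0,0,0],[-1.5,-1.3,0.5],60]
    - [[0,0,0],[-3,-2.5,1],60]
    - [[0,0,0],[-3.6,-3.1,2],60]
    - [[0,0,0],[-3.6,-3.1,3.5],60]
    - [[0,0,0],[-3.6,-3.1,4.5],60]
    - [[0,0,0],[-3.6,-3.1,4.5],60]
    - [[0,0,0],[-3.6,-3.1,4.5],60]
    - [[0,0,0],[-3.6,-3.1,4.5],60]

```text
clock: 2.1
tcp_pos: [0.471, 0.0374, 0.1331]
orientation: [0.001, 0.159, 0.987, 0.0]
wrist_force: [0.6, -0.5, -1.0]
finger_gap: 0.0655
grip_force: 0.0
```

Run:
```python
from h import *
plan([(-58,-45,150,0),(-58,-45,87,0)])
im,d=env.read_camera("side"); cv2.imwrite("pics/s1.png",cv2.resize(im[110:250,200:350],None,fx=4,fy=4,interpolation=cv2.INTER_CUBIC)[...,::-1])
```

```text
t 2.1 now box mm [-61.3 -32.3 151.8] gap 0.0655 grip 0.0 F [ 0.6 -0.5 -1. ] err [0.  0.1 0.1]
(-58, -45, 150, 0) [0.0, 0.1, 0.1] [-0.33, -1.27, 0.18]
(-58, -45, 87, 0) [0.0, 0.1, 0.1] [-0.32, -1.28, 6.48]
```

View pics/s1.png

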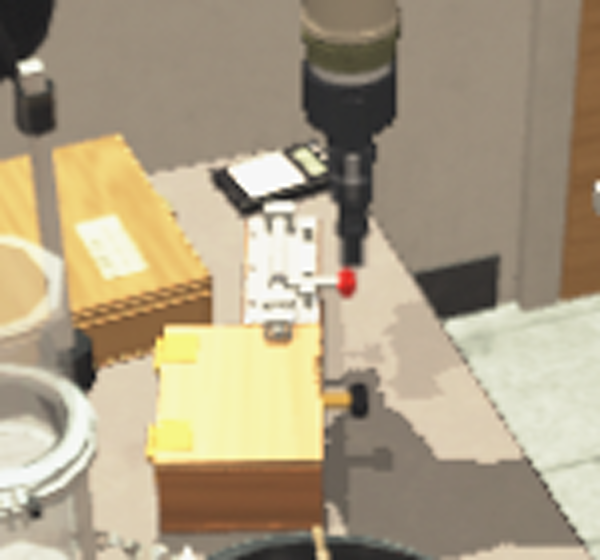

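The picture shows the fingers above the red grip at (347,282) and the black grip at (357,400), with nothing disturbed. I'll shift about 13 mm along y and descend.

Request:
carry_out:
  steps:
    - [[0,0,0],[-0.3,-1.3,0],60]
    - [[0,0,0],[-0.3,-1.3,1],60]
    - [[0,0,0],[-0.3,-1.3,2.5],60]
    - [[0,0,0],[-0.3,-1.3,4],60]
    - [[0,0,0],[-0.3,-1.3,5.5],60]
    - [[0,0,0],[-0.3,-1.3,6.5],60]
    - [[0,0,0],[-0.3,-1.3,6.5],60]
    - [[0,0,0],[-0.3,-1.3,6.5],60]

```text
clock: 3.15
tcp_pos: [0.4696, 0.024, 0.0678]
orientation: [0.0, 0.159, 0.987, 0.0]
wrist_force: [0.1, 0.1, -0.4]
finger_gap: 0.0649
grip_force: 0.0
```

Request:
carry_out:
  steps:
    - [[0,0,0],[0,0,0],140]
    - [[0,0,0],[0,0,0],200]
    - [[0,0,0],[0,0,0],200]
    - [[0,0,0],[0,0,0],200]
    - [[0,0,0],[0,0,0],230]
    - [[0,0,0],[0,0,0],230]
    - [[0,0,0],[0,0,0],230]
    - [[0,0,0],[0,0,0],230]
  force: 30

```text
clock: 4.15
tcp_pos: [0.4697, 0.0239, 0.0679]
orientation: [0.0, 0.159, 0.987, 0.0]
wrist_force: [-0.3, -0.4, 3.9]
finger_gap: 0.0238
grip_force: 31.5
```

Run:
```python
from h import *
c,s=np.cos,np.sin
plan([(-58*c(a),-45,87+58*s(a),0) for a in (0,.15,.3,.45,.6,.75,.9,.95)])
```

```text
t 4.15 now box mm [-58.2 -45.5  86.6] gap 0.0238 grip 31.5 F [-0.3 -0.4  3.9] err [0. 0. 0.]
(np.float64(-58.0), -45, np.float64(87.0), 0) [0.0, 0.0, 0.0] [-0.02, 0.05, -0.04]
(np.float64(-57.34872252029045), -45, np.float64(95.66741168346876), 0) [0.0, 0.0, 0.0] [-0.09, 0.05, -0.91]
(np.float64(-55.40951636928515), -45, np.float64(104.1401719863577), 0) [0.0, 0.0, 0.0] [-0.28, 0.05, -1.76]
(np.float64(-52.22593193645526), -45, np.float64(112.22800097845135), 0) [0.0, 0.0, 0.0] [-0.6, 0.05, -2.56]
(np.float64(-47.86946566476134), -45, np.float64(119.74926345691205), 0) [0.0, 0.0, 0.0] [-1.04, 0.05, -3.32]
(np.float64(-42.43795439468161), -45, np.float64(126.53504808135338), 0) [0.0, 0.0, 0.0] [-1.58, 0.05, -3.99]
(np.float64(-36.05337815969853), -45, np.float64(132.43296075839405), 0) [0.0, 0.0, 0.0] [-2.22, 0.05, -4.58]
(np.float64(-33.73761918890525), -45, np.float64(134.17809927778367), 0) [0.0, 0.0, 0.0] [-2.45, 0.05, -4.76]
```

Request:
carry_out:
  steps:
    - [[0,0,0],[-0.1,0,-0.9],230]
    - [[0,0,0],[-0.3,0,-1.8],230]
    - [[0,0,0],[-0.6,0,-2.6],230]
    - [[0,0,0],[-1.0,0,-3.3],230]
    - [[0,0,0],[-1.6,0,-4.0],230]
    - [[0,0,0],[-2.2,0,-4.6],230]
    - [[0,0,0],[-2.4,0,-4.7],230]
    - [[0,0,0],[-2.4,0,-4.7],230]

```text
clock: 5.15
tcp_pos: [0.4912, 0.0166, 0.1149]
orientation: [-0.001, 0.159, 0.987, 0.0]
wrist_force: [-6.1, 1.9, 2.9]
finger_gap: 0.0229
grip_force: 30.2
```

Run:
```python
from h import *
c,s=np.cos,np.sin
plan([(-58*c(.95),-105,87+58*s(.95),0)])
im,d=env.read_camera("side"); cv2.imwrite("pics/s2.png",cv2.resize(im[110:250,200:350],None,fx=4,fy=4,interpolation=cv2.INTER_CUBIC)[...,::-1])
```

```text
t 5.15 now box mm [-35.5 -45.6 133.6] gap 0.0229 grip 30.2 F [-6.1  1.9  2.9] err [-0.  -0.1  0. ]
(np.float64(-33.73761918890525), -105, np.float64(134.17809927778367), 0) [-0.0, -0.1, 0.0] [-0.18, -5.94, -0.05]
```

View pics/s2.png

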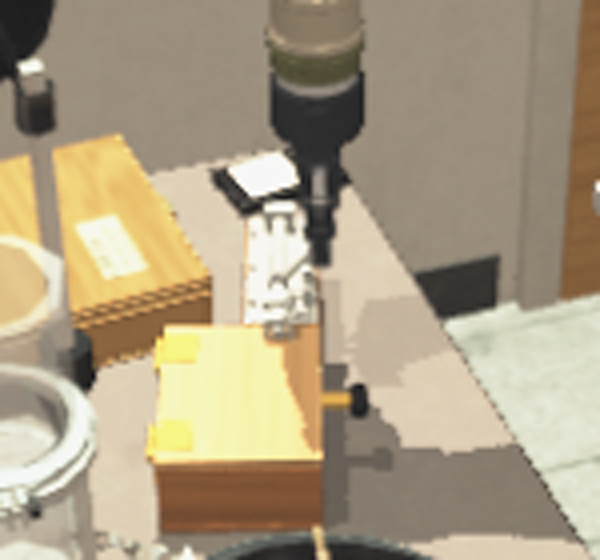

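The handle is lifted, with its arm running from about (280,278) to the fingers at (318,250). Now I'll draw it back 60 mm.

Request:
carry_out:
  steps:
    - [[0,0,0],[0,-1,0],230]
    - [[0,0,0],[0,-2,0],230]
    - [[0,0,0],[0,-3,0],230]
    - [[0,0,0],[0,-4,0],230]
    - [[0,0,0],[0,-5,0],230]
    - [[0,0,0],[0,-5.6,0],230]
    - [[0,0,0],[0,-6.0,0],230]
    - [[0,0,0],[0,-6.0,0],230]

```text
clock: 6.2
tcp_pos: [0.472, -0.0407, 0.1149]
orientation: [-0.001, 0.16, 0.987, -0.0]
wrist_force: [-7.6, 1.1, 2.5]
finger_gap: 0.0235
grip_force: 30.2
```

Run:
```python
from h import *
c,s=np.cos,np.sin
plan([(-58*c(a),-105.5,87+58*s(a),0) for a in (.8,.65,.5,.35,.2,.1,0)])
im,d=env.read_camera("side"); cv2.imwrite("pics/s3.png",cv2.resize(im[130:210,230:310],None,fx=6,fy=6,interpolation=cv2.INTER_CUBIC)[...,::-1])
```

```text
t 6.2 now box mm [ -35.7 -106.1  133.6] gap 0.0235 grip 30.2 F [-7.6  1.1  2.5] err [-0.  -0.1  0. ]
(np.float64(-40.408989142135596), -105.5, np.float64(128.6066532721723), 0) [-0.0, -0.1, 0.0] [0.47, 0.06, 0.5]
(np.float64(-46.17286031584524), -105.5, np.float64(122.1008115326903), 0) [-0.0, -0.1, 0.0] [1.04, 0.06, 1.15]
(np.float64(-50.89978858964162), -105.5, np.float64(114.80668123904377), 0) [-0.0, -0.1, 0.0] [1.51, 0.06, 1.89]
(np.float64(-54.48361734514798), -105.5, np.float64(106.88807283241619), 0) [-0.0, -0.1, 0.0] [1.87, 0.06, 2.68]
(np.float64(-56.84386151479202), -105.5, np.float64(98.52282118611355), 0) [-0.0, -0.1, 0.0] [2.1, 0.06, 3.52]
(np.float64(-57.7102415861255), -105.5, np.float64(92.79033816551603), 0) [-0.0, -0.1, 0.0] [2.19, 0.06, 4.09]
(np.float64(-58.0), -105.5, np.float64(87.0), 0) [-0.0, -0.1, 0.0] [2.22, 0.06, 4.67]
```

View pics/s3.png

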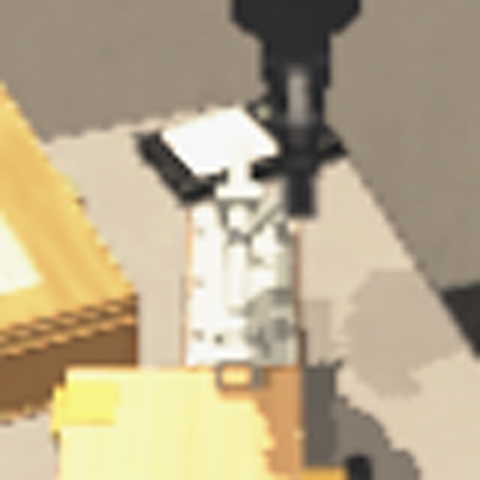

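The bolt has left the keeper, which shows empty at (238,375), and the handle is at the back saddle at (260,210). Lowering it along the arc.

Request:
carry_out:
  steps:
    - [[0,0,0],[0.5,0,0.5],230]
    - [[0,0,0],[1.0,0,1.1],230]
    - [[0,0,0],[1.5,0,1.9],230]
    - [[0,0,0],[1.9,0,2.7],230]
    - [[0,0,0],[2.1,0,3.5],230]
    - [[0,0,0],[2.2,0,4.1],230]
    - [[0,0,0],[2.2,0,4.6],230]
    - [[0,0,0],[2.2,0,4.6],230]

```text
clock: 7.25
tcp_pos: [0.4541, -0.0343, 0.069]
orientation: [0.001, 0.159, 0.987, -0.0]
wrist_force: [1.2, -1.0, 2.8]
finger_gap: 0.0235
grip_force: 32.6
```

Run:
```python
from h import *
plan([(-58,-107,87,0)])
```

```text
t 7.25 now box mm [ -54.8 -105.6   87.7] gap 0.0235 grip 32.6 F [ 1.2 -1.   2.8] err [-0.   0.2  0. ]
(-58, -107, 87, 0) [-0.0, 0.2, 0.0] [0.33, -0.14, 0.07]
```

Request:
carry_out:
  steps:
    - [[0,0,0],[0,0,0],60]
    - [[0,0,0],[0,0,0],60]
    - [[0,0,0],[0,0,0],60]
    - [[0,0,0],[0,0,0],60]
    - [[0,0,0],[0,0,-1],60]
    - [[0,0,0],[0.3,0,-3],60]
    - [[0,0,0],[0.5,2,-5.5],60]
    - [[0,0,0],[0.7,6,-7.5],60]

```text
clock: 8.25
tcp_pos: [0.4652, 0.0252, 0.1454]
orientation: [0.001, 0.161, 0.987, -0.0]
wrist_force: [1.0, 0.8, -0.1]
finger_gap: 0.0653
grip_force: 0.0
```

Request:
carry_out:
  steps:
    - [[0,0,0],[0.1,2,0],60]
    - [[0,0,0],[0.2,5,0],60]
    - [[0,0,0],[0.3,8,0],60]
    - [[0,0,0],[0.3,11,0],60]
    - [[0,0,0],[0.3,13.5,0],60]
    - [[0,0,0],[0.3,14,0],60]
    - [[0,0,0],[0.3,14,0],60]
    - [[0,0,0],[0.3,14,0],60]

```text
clock: 9.25
tcp_pos: [0.5056, 0.1586, 0.1437]
orientation: [-0.0, 0.16, 0.987, -0.0]
wrist_force: [-0.4, -0.5, -0.5]
finger_gap: 0.0653
grip_force: 0.0
```

Run:
```python
from h import *
plan([(-65,94.3,150,0),(-65,94.3,73,0)])
im,d=env.read_camera("side"); I=cv2.resize(im[130:250,220:320],None,fx=5,fy=5,interpolation=cv2.INTER_CUBIC)[...,::-1]; cv2.imwrite("pics/s4.png",I)
a,b,c,e=220,320,150,200
hsv=cv2.cvtColor(im[c:e,a:b],cv2.COLOR_RGB2HSV); m=((hsv[...,0]<6)|(hsv[...,0]>174))&(hsv[...,1]>150)&(hsv[...,2]>80)
yy,xx=np.where(m); p=pts("side",np.c_[xx+a,yy+c],d[yy+c,xx+a]); print(len(p),(RB.inv().apply(np.median(p,0)-O)*1000).round(1))
```

```text
t 9.25 now box mm [-66.6  93.7 162.4] gap 0.0653 grip 0.0 F [-0.4 -0.5 -0.5] err [-0. -0. -0.]
(-65, 94.3, 150, 0) [-0.0, -0.0, -0.0] [-0.16, 0.06, 1.24]
(-65, 94.3, 73, 0) [-0.0, -0.0, -0.0] [-0.17, 0.06, 8.94]Traceback (most recent call last):
  File "<stdin>", line 6, in <module>
  File "h.py", line 9, in pts
    n=cv2.undistortPoints(uv[:,None],K,dist)[:,0]
      ~~~~~~~~~~~~~~~~~~~^^^^^^^^^^^^^^^^^^^
cv2.error: OpenCV(4.12.0) /io/opencv/modules/calib3d/src/undistort.dispatch.cpp:347: error: (-215:Assertion failed) CV_IS_MAT(_src) && CV_IS_MAT(_dst) && (_src->rows == 1 || _src->cols == 1) && (_dst->rows == 1 || _dst->cols == 1) && _src->cols + _src->rows - 1 == _dst->rows + _dst->cols - 1 && (CV_MAT_TYPE(_src->type) == CV_32FC2 || CV_MAT_TYPE(_src->type) == CV_64FC2) && (CV_MAT_TYPE(_dst->type) == CV_32FC2 || CV_MAT_TYPE(_dst->type) == CV_64FC2) in function 'cvUndistortPointsInternal'
```

View pics/s4.png

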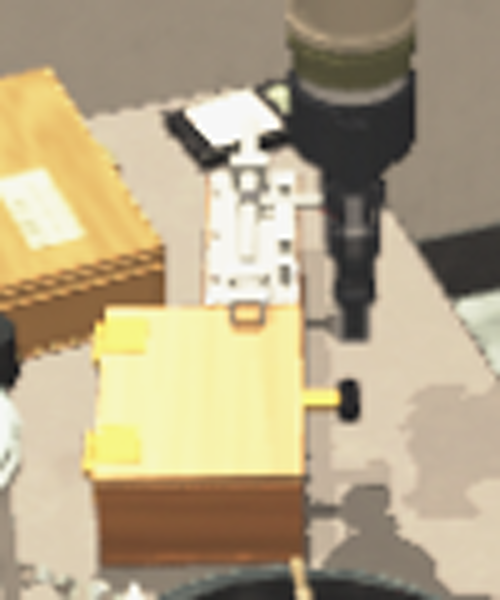

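The handle lies level at (310,200), with its red end hidden behind the gripper. The keeper at (248,315) is empty and the black grip is at (348,400). Descending on the lid grip.

Request:
carry_out:
  steps:
    - [[0,0,0],[-0.1,0,1],60]
    - [[0,0,0],[-0.1,0,2.5],60]
    - [[0,0,0],[-0.1,0,4],60]
    - [[0,0,0],[-0.1,0,5.5],60]
    - [[0,0,0],[-0.1,0,7],60]
    - [[0,0,0],[-0.1,0,8.4],60]
    - [[0,0,0],[-0.1,0,8.9],60]
    - [[0,0,0],[-0.1,0,8.9],60]

```text
clock: 10.3
tcp_pos: [0.5066, 0.159, 0.0543]
orientation: [-0.0, 0.159, 0.987, -0.0]
wrist_force: [0.1, 0.8, -0.1]
finger_gap: 0.0652
grip_force: 0.0
```

Request:
carry_out:
  steps:
    - [[0,0,0],[0,0,0],120]
    - [[0,0,0],[0,0,0],180]
    - [[0,0,0],[0,0,0],230]
    - [[0,0,0],[0,0,0],230]
    - [[0,0,0],[0,0,0],230]
    - [[0,0,0],[0,0,0],230]
    - [[0,0,0],[0,0,0],230]
    - [[0,0,0],[0,0,0],230]
  force: 45

```text
clock: 11.3
tcp_pos: [0.5074, 0.1592, 0.0553]
orientation: [0.001, 0.159, 0.987, 0.0]
wrist_force: [-0.7, 1.5, 5.4]
finger_gap: 0.0289
grip_force: 44.5
```

Run:
```python
from h import *
c,s=np.cos,np.sin
a0=np.arctan2(3,163)
for k in (0,1):
  plan([(98-163*c(a+a0),93.7,70+163*s(a+a0),20*a/1.8) for a in (np.arange(1,9)*.1+.8*k)])
im,d=env.read_camera("side")
a,b,e,f=270,310,160,200
hsv=cv2.cvtColor(im[e:f,a:b],cv2.COLOR_RGB2HSV); m=((hsv[...,0]<6)|(hsv[...,0]>174))&(hsv[...,1]>120)&(hsv[...,2]>60)
yy,xx=np.where(m); print(len(yy))
if len(yy): p=pts("side",np.c_[xx+a,yy+e],d[yy+e,xx+a]); print("red",(RB.inv().apply(np.median(p,0)-O)*1000).round(1))
```

```text
t 11.3 now box mm [-65.1  94.8  74. ] gap 0.0289 grip 44.5 F [-0.7  1.5  5.4] err [0.1 0.1 0. ]
(np.float64(-63.85876694059348), 93.7, np.float64(89.25459852790105), np.float64(1.1111111111111112)) [0.1, -1.0, 0.0] [-0.16, -0.11, -1.52]
(np.float64(-61.12789493545236), 93.7, np.float64(105.3173194539398), np.float64(2.2222222222222223)) [0.1, -2.1, 0.0] [-0.48, -0.11, -3.13]
(np.float64(-56.807069604804866), 93.7, np.float64(121.02716139834848), np.float64(3.333333333333334)) [0.1, -3.3, 0.0] [-0.95, -0.11, -4.7]
(np.float64(-50.939463207079825), 93.7, np.float64(136.22715681340185), np.float64(4.444444444444445)) [0.1, -4.4, 0.0] [-1.57, -0.11, -6.22]
(np.float64(-43.58370292583052), 93.7, np.float64(150.7654323693631), np.float64(5.555555555555555)) [0.1, -5.5, 0.0] [-2.34, -0.11, -7.68]
(np.float64(-34.813285086296105), 93.7, np.float64(164.4967264225922), np.float64(6.666666666666668)) [0.1, -6.6, 0.0] [-3.26, -0.11, -9.05]
(np.float64(-24.715840804414555), 93.7, np.float64(177.28384042187147), np.float64(7.777777777777779)) [0.1, -7.7, 0.0] [-4.31, -0.11, -10.34]
(np.float64(-13
[... 656 characters left out ...]
020113854), 93.7, np.float64(222.98353559978798), np.float64(13.333333333333336)) [0.1, -13.3, 0.0] [-11.14, -0.11, -14.93]
(np.float64(57.29525908165411), 93.7, np.float64(227.83575028101313), np.float64(14.444444444444445)) [0.1, -14.4, 0.0] [-12.73, -0.11, -15.42]
(np.float64(73.25589545925206), 93.7, np.float64(231.1109223189928), np.float64(15.555555555555557)) [0.1, -15.5, 0.0] [-14.36, -0.11, -15.76]
(np.float64(89.46376675010765), 93.7, np.float64(232.77632727735144), np.float64(16.666666666666668)) [0.1, -16.6, 0.0] [-16.01, -0.11, -15.93]
(np.float64(105.75692926189264), 93.7, np.float64(232.81532498025484), np.float64(17.77777777777778)) [0.1, -17.7, 0.0] [-17.68, -0.11, -15.95]
0
```

Request:
carry_out:
  steps:
    - [[0,-1,0],[-0.15,0,-1.5],230]
    - [[0,-2,0],[-0.5,0,-3.1],230]
    - [[0,-3.3,0],[-0.95,0,-4.7],230]
    - [[0,-4.4,0],[-1.6,0,-6.2],230]
    - [[0,-5.5,0],[-2.35,0,-7.7],230]
    - [[0,-6.6,0],[-3.25,0,-9.05],230]
    - [[0,-7.7,0],[-4.3,0,-10.35],230]
    - [[0,-8.8,0],[-5.5,0,-11.5],230]

```text
clock: 12.35
tcp_pos: [0.5583, 0.142, 0.1702]
orientation: [0.075, 0.158, 0.984, -0.012]
wrist_force: [0.0, 5.6, -3.4]
finger_gap: 0.0291
grip_force: 45.1
```

Run:
```python
from h import *
c,s=np.cos,np.sin
a0=np.arctan2(3,163)
plan([(98-163*c(a+a0),94.8,70+163*s(a+a0),20*a/1.8) for a in (np.arange(8,18)*.1)])
im,d=env.read_camera("side")
cv2.imwrite("pics/s5.png",cv2.resize(im[60:260,150:350],None,fx=3,fy=3,interpolation=cv2.INTER_CUBIC)[...,::-1])
a,b,e,f=270,310,160,200
hsv=cv2.cvtColor(im[e:f,a:b],cv2.COLOR_RGB2HSV); m=((hsv[...,0]<6)|(hsv[...,0]>174))&(hsv[...,1]>120)&(hsv[...,2]>60)
yy,xx=np.where(m); print(len(yy))
if len(yy): p=pts("side",np.c_[xx+a,yy+e],d[yy+e,xx+a]); print("red",(RB.inv().apply(np.median(p,0)-O)*1000).round(1))
```

```text
t 12.35 now box mm [-14.2  94.6 188.7] gap 0.0291 grip 45.1 F [ 0.   5.6 -3.4] err [0.  8.7 0.1]
(np.float64(-13.392260405679082), 94.8, np.float64(188.9990097509781), np.float64(8.88888888888889)) [0.0, -0.2, 0.1] [-0.09, 0.02, -0.02]
(np.float64(-0.9556853623558226), 94.8, np.float64(199.52518031049576), np.float64(10.0)) [0.0, -1.3, 0.1] [-1.51, 0.02, -0.87]
(np.float64(12.46962217870744), 94.8, np.float64(208.7571780836831), np.float64(11.11111111111111)) [0.0, -2.4, 0.1] [-3.02, 0.02, -1.58]
(np.float64(26.749520982377106), 94.8, np.float64(216.60276000048322), np.float64(12.222222222222221)) [0.0, -3.5, 0.1] [-4.58, 0.02, -2.14]
(np.float64(41.741331020113854), 94.8, np.float64(222.98353559978798), np.float64(13.333333333333336)) [0.0, -4.6, 0.1] [-6.2, 0.02, -2.55]
(np.float64(57.29525908165411), 94.8, np.float64(227.83575028101313), np.float64(14.444444444444445)) [0.0, -5.7, 0.1] [-7.84, 0.02, -2.79]
(np.float64(73.25589545925206), 94.8, np.float64(231.1109223189928), np.float64(15.555555555555557)) [0.0, -6.8, 0.1] [-9.51, 0.01, -2.88]
(np.float64(89.46376675010765), 94.8, np.float64(232.77632727735144), np.float64(16.666666666666668)) [0.0, -7.9, 0.1] [-11.17, 0.01, -2.8]
(np.float64(105.75692926189264), 94.8, np.float64(232.81532498025484), np.float64(17.77777777777778)) [0.0, -9.0, 0.1] [-12.82, 0.01, -2.56]
(np.float64(121.97258710059269), 94.8, np.float64(231.22752577554647), np.float64(18.88888888888889)) [0.0, -10.2, 0.1] [-14.43, 0.01, -2.17]
22
red [-60.  -99.   91.1]
```

View pics/s5.png

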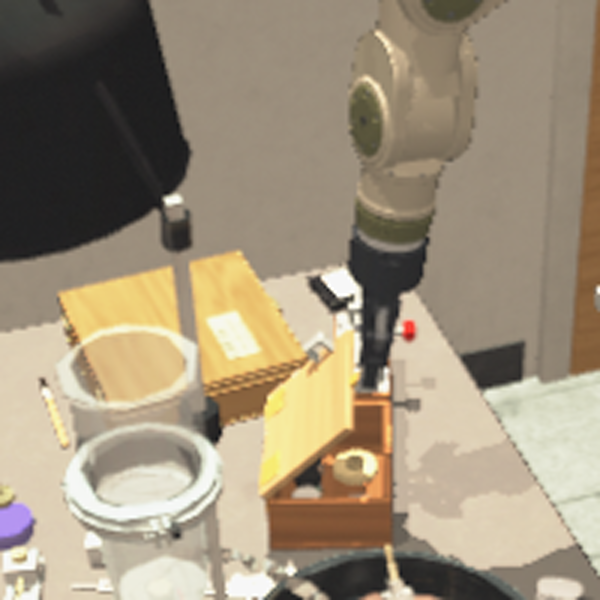

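The lid is half open, the red grip is visible parked at (409,330), and the lamp shade edge is at (185,150). I'll lean the tool back more to keep well clear of the shade.

Run:
```python
from h import *
c,s=np.cos,np.sin
a0=np.arctan2(3,163)
plan([(98-163*c(a+a0),94.6,70+163*s(a+a0),9+22*(a-.8)) for a in (np.arange(9,18)*.1)])
```

```text
t 12.4 now box mm [-12.2  94.6 190.4] gap 0.0288 grip 45.6 F [-2.4  4.   1.8] err [0. 9. 0.]
(np.float64(-0.9556853623558226), 94.6, np.float64(199.52518031049576), np.float64(11.2)) [0.0, -2.2, 0.0] [-1.33, -0.01, -0.73]
(np.float64(12.46962217870744), 94.6, np.float64(208.7571780836831), np.float64(13.399999999999999)) [0.0, -4.4, 0.0] [-2.87, -0.01, -1.43]
(np.float64(26.749520982377106), 94.6, np.float64(216.60276000048322), np.float64(15.600000000000001)) [0.0, -6.6, 0.0] [-4.47, -0.01, -1.99]
(np.float64(41.741331020113854), 94.6, np.float64(222.98353559978798), np.float64(17.800000000000004)) [0.0, -8.8, 0.0] [-6.12, -0.01, -2.4]
(np.float64(57.29525908165411), 94.6, np.float64(227.83575028101313), np.float64(20.0)) [0.0, -11.0, 0.0] [-7.81, -0.01, -2.65]
(np.float64(73.25589545925206), 94.6, np.float64(231.1109223189928), np.float64(22.200000000000003)) [0.0, -13.2, 0.0] [-9.5, -0.01, -2.74]
(np.float64(89.46376675010765), 94.6, np.float64(232.77632727735144), np.float64(24.4)) [0.1, -15.4, 0.0] [-11.2, -0.01, -2.67]
(np.float64(105.75692926189264), 94.6, np.float64(232.81532498025484), np.float64(26.6)) [0.1, -17.6, 0.0] [-12.88, -0.01, -2.44]
(np.float64(121.97258710059269), 94.6, np.float64(231.22752577554647), np.float64(28.800000000000004)) [0.1, -19.8, 0.0] [-14.52, -0.01, -2.05]
```

Request:
carry_out:
  steps:
    - [[0,-2.2,0],[-1.35,0,-0.75],230]
    - [[0,-4.4,0],[-2.9,0,-1.45],230]
    - [[0,-6.6,0],[-4.5,0,-2.0],230]
    - [[0,-8.8,0],[-6.1,0,-2.4],230]
    - [[0,-11,0],[-7.8,0,-2.65],230]
    - [[0,-13.2,0],[-9.5,0,-2.75],230]
    - [[0,-15.4,0],[-11.2,0,-2.65],230]
    - [[0,-17.6,0],[-12.9,0,-2.45],230]

```text
clock: 13.4
tcp_pos: [0.6778, 0.1021, 0.2164]
orientation: [0.228, 0.155, 0.96, -0.037]
wrist_force: [-1.4, 2.8, 4.0]
finger_gap: 0.0293
grip_force: 47.1
```

Run:
```python
from h import *
c,s=np.cos,np.sin
a0=np.arctan2(3,163)
plan([(98-163*c(a+a0),94.6,70+163*s(a+a0),27) for a in (1.65,1.7,1.75,1.8)])
```

```text
t 13.4 now box mm [106.2  94.3 233.2] gap 0.0293 grip 47.1 F [-1.4  2.8  4. ] err [-0.  26.7 -0. ]
(np.float64(113.88460980722922), 94.6, np.float64(232.22416333971975), 27) [-0.0, -0.3, -0.0] [-0.65, 0.04, 0.43]
(np.float64(121.97258710059266), 94.6, np.float64(231.22752577554647), 27) [-0.0, -0.3, -0.0] [-1.33, 0.04, 0.88]
(np.float64(130.00064541088662), 94.6, np.float64(229.82790336260655), 27) [-0.0, -0.3, -0.0] [-1.99, 0.04, 1.37]
(np.float64(137.94871877326733), 94.6, np.float64(228.02879442802313), 27) [-0.0, -0.3, -0.0] [-2.62, 0.04, 1.88]
```

Request:
carry_out:
  steps:
    - [[0,0,0],[-0.65,0,0.4],230]
    - [[0,0,0],[-1.3,0,0.9],230]
    - [[0,0,0],[-2.0,0,1.35],230]
    - [[0,0,0],[-2.6,0,1.85],230]
    - [[0,0,0],[-2.6,0,1.85],230]
    - [[0,0,0],[-2.6,0,1.85],40]
    - [[0,0,0],[-2.6,0,1.85],40]
    - [[0,0,0],[-2.6,0,1.85],40]

```text
clock: 14.4
tcp_pos: [0.706, 0.0925, 0.2081]
orientation: [0.225, 0.155, 0.961, -0.037]
wrist_force: [0.4, -0.3, 0.5]
finger_gap: 0.0722
grip_force: 0.0
```

Request:
carry_out:
  steps:
    - [[0,0,0],[0,0,0],40]
    - [[0,0,0],[0,0,-1],40]
    - [[0,0,0],[0,0,-3],40]
    - [[0,0,0],[0.5,0,-6],40]
    - [[0,0,0],[2,0,-9],40]
    - [[0,0,0],[5,0,-11],40]
    - [[0,0,0],[9,0,-12],40]
    - [[0,0,0],[13,0,-13],40]

```text
clock: 15.4
tcp_pos: [0.5398, 0.148, 0.2681]
orientation: [0.226, 0.155, 0.961, -0.036]
wrist_force: [0.1, 1.3, 0.2]
finger_gap: 0.0719
grip_force: 0.0
```

Request:
carry_out:
  steps:
    - [[0,0,0],[2,0,0],40]
    - [[0,0,0],[4,0,0],40]
    - [[0,0,0],[6,0,0],40]
    - [[0,0,0],[8,0,0],40]
    - [[0,0,0],[10,0,0],40]
    - [[0,0,0],[10,0,0],40]
    - [[0,0,0],[10,0,0],40]
    - [[0,0,0],[10,0,0],40]

```text
clock: 16.4
tcp_pos: [0.4568, 0.1759, 0.2233]
orientation: [0.226, 0.155, 0.961, -0.036]
wrist_force: [0.6, -0.4, 0.5]
finger_gap: 0.0722
grip_force: 0.0
```

Run:
```python
from h import *
plan([])
im,d=env.read_camera("side")
cv2.imwrite("pics/s6.png",cv2.resize(im[60:260,150:350],None,fx=3,fy=3,interpolation=cv2.INTER_CUBIC)[...,::-1])
a,b,e,f=270,310,160,200
hsv=cv2.cvtColor(im[e:f,a:b],cv2.COLOR_RGB2HSV); m=((hsv[...,0]<6)|(hsv[...,0]>174))&(hsv[...,1]>120)&(hsv[...,2]>60)
yy,xx=np.where(m); print(len(yy))
if len(yy): p=pts("side",np.c_[xx+a,yy+e],d[yy+e,xx+a]); print("red",(RB.inv().apply(np.median(p,0)-O)*1000).round(1))
```

```text
t 16.4 now box mm [-126.7   94.7  240. ] gap 0.0722 grip 0.0 F [ 0.6 -0.4  0.5] err [ 0.  26.5 -0. ]
22
red [ -59.8 -100.    91.3]
```

View pics/s6.png

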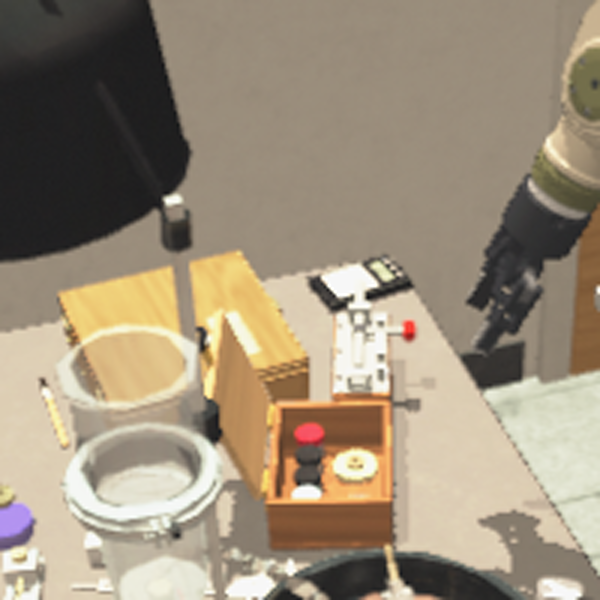

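The lid stands open past upright on its stop, from about (215,320) to (265,490). The red handle is level in the back notch at (408,329), the scale is undisturbed at (360,283), and the gripper is clear.

```bash
python3 -c "
from workcell import env
print(env.hand_in())"
```

```text
the job is handed in; nothing more can be done
None
```

The job is handed in: the bolt is drawn and its handle lies level in the back notch, the lid rests open on its own, the pocket scale and screwdriver were not touched, and the clock stood at 16.4 s.

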